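# Take the top pudding tin off the tall stack and set it out

### The arm

A 7-joint arm with a two-finger parallel gripper is mounted at the origin on the work surface. World frame = base frame: x ahead of the robot, y to its left, z up, the work surface at z = 0. Lengths are in m, angles in rad, forces in N, time in s.
With the tool pointing down it reaches from about 0.4 to 0.85 m from the base axis. Payload 4.5 kg.
Tool frame: the origin (TCP) lies midway between the tips of the shut fingers; the grasp point (between the pads) lies 19 mm behind it; z points along the fingers, y is the direction in which the jaws open and shut (so a half turn about z gives the same grasp; the last joint's range is limited). The gripper opens to 88 mm and grips with 3 to 60 N. Pads are 18 mm wide; open, the fingers measure 123 mm over their backs; the gripper's body (75 mm by 187 mm) begins 45 mm behind the grasp point.
Start: joints at [-1.186, 0.689, -0.195, 1.565, 0.157, 0.902, -0.215], TCP at [0.215, 0.587, 0.239] pointing down, gripper open.
Joint ranges: [-3.01, 3.01], [-0.46, 2.08], [-1.47, 1.51], [0.13, 2.56], [-1, 4.14], [0.04, 2.09], [-2.66, 2.66]. Speed limits (rad/s): [2.57, 2.57, 3.14, 3.14, 3.14, 3.14, 3.14].

### API

Orientations are given as a unit quaternion [x, y, z, w].
In Python, from plant import r gives the robot as it stands. The module is installed in compiled form; this text tells all that it offers.
- The arm moves only by the shell command python3 -m jog 'ROWS' [FORCE]. ROWS is JSON, a list of rows, each an object with "translation": the shift along the tool's x, y, z in units of 40 mm (1.0 is 40 mm), a list of three; "twist": the turn about the tool's z in units of 6 degrees (1.0 is 6 degrees); "claw": the opening in per cent of the stroke, from 0 (shut) to 100 (fully open). A call has 1 to 20 rows; each row shifts and turns the commanded pose from where the row before left it, along the tool's axes as they then stand; what a row does not reach is not made up. A row lasts 1/12 s, in which the tool goes at most 41.7 mm and 7.16 degrees, less where a joint would pass 70% of its speed; a pose out of reach is approached as far as the arm can. A call is refused whole if a number of a shift passes 1 or a number of a turn 1, either way. A call with a gripper value outside its range is refused whole. The fingers move at their own pace and stop on an object; FORCE is the grip in N (left out, the last holds). Time passes only in rows, so rows that do not move let the fingers close. It gives the time, the measured TCP pose, the force and the opening at its end, in the units of the state.
- r.get_state(): the state, without advancing time (a new reading comes with each control period).
- r.snapshot(name): name is "side" or "top"; returns a dict with "img" (420x560x3 uint8, red, green, blue), "fx", "fy", "cx", "cy" (pixels), "dist_coeffs" ([k1, k2, p1, p2, k3] as OpenCV has them; the pictures are not rectified), "origin" and "rotation" of the camera in the world. Camera axes: x right, y up, looking along -z (the intrinsics and any distortion apply to the point x, -y, -z); pixel columns grow to the right and rows downward; lengths in m; the calibration is good to about 2 mm. A picture is of the moment at which its call begins. There is no depth.
- r.finish_job(): hands the job in, once; it reports no verdict.
Trained networks look in the newest picture that a camera, given by its name, has taken for a name from the list of things; names that differ only in an ending like _2 or _b are one class to them, and where a whole thing is asked for, a point or a joint stands for the part that bears it (a point fixed in the world has none). Each returns a list of dicts, best first, with "confidence" (0 to 1); they miss things now and then, are a little off and sometimes report something else, mostly with a low value. They report only what shows in the picture. A call takes as long as a camera call. They do not tell look-alikes from the thing itself.
- r.spot_in(label, camera): "rect" ([left, top, right, bottom] in pixels, round what is visible of it).
- r.spot_point(label, camera): "location" ([row, column] in pixels: a listed point, or the origin of a listed thing).
The state is a dict: "clock": time; "q": joint angles; "qd": joint speeds; "joint_torque": joint torques, N m; "tool_pos": TCP position; "eef_rot": TCP orientation; "contact_force": force on the tool from outside, world axes, zero at the start; "moment": the same for the moment, N m; "opening": opening from 0.0 (shut) to 1.0 (fully open).
Only numpy, scipy, OpenCV 4.12 (cv2) and the standard library are available. Lean on these libraries where they do the work, as an engineer would, in place of code of your own. Each camera call takes 0.05 s, during which the arm holds its last target. There are 200 camera calls.

### The job

The deep pudding tins are stored nested in one another. Work the top tin loose from the tallest stack, lift it straight up and off, and set it down gently (not dropped), upright, inside the empty circle on the baking mat, then let go. Leave the tin that already stands on the mat where it is.

Things in the scene. Friction and masses are not known exactly. Their poses are not given: they have to be found in the camera images.
- tall_top_mid (a point): Centre, half-way up, of the tin to take: the top one of the tallest stack (three tins; the other stack has two). Round, open, tapered plain aluminium tin, 100 mm high, 62 mm across the rim, 46 mm across the foot, wall 4 mm, 150 g. Its upper 50 mm stand clear of the tin beneath; its lower 50 mm are lightly wedged in it. Rim 50 mm above this point, foot 50 mm below; z is its axis.
- tall: The rest of the tall stack: two such tins on a dark round base (90 mm across) fixed to the table; they do not come along. Origin: centre of the underside, on the table; upper rim 157 mm above it. The top tin needs a firm pull (some 12 to 22 N) to come loose, then 50 mm of straight lift to come clear.
- spot: Centre of the empty circle on the terracotta-coloured baking mat (170 x 300 mm, 3 mm thick, flat and fixed on the table). The mat has two white printed circles, 80 mm across, with centres 140 mm apart; one has a tin standing on it, this one is free. The origin lies on the mat's upper face, 3 mm above the table.
- set_tin_mid (a point): Centre, half-way up, of the loose tin, of the same kind and size, that already stands upright on the mat's other circle. To be left there.
Things that resemble listed ones, but are neither listed nor needed, are in the scene too. What is shaped like the part that bears tall_top_mid but purple is not meant. Leave any purple look-alike of the tall alone.

How it is judged:
On the way, in this order (a step that is already met when the one before it is completed fails the run):
1. the top tin is lifted straight up until clear of the stack (raised by about 50 mm, upright within 20 degrees, within 30 mm of the stack's axis) (z of tall_top_mid in the frame of tall above 0.205 m and horizontal distance between tall_top_mid and tall below 0.03 m and angle between tall_top_mid's own z axis and vertical below 0.35 rad).
2. the tin is brought down onto the free circle while still held, its foot within 10 mm of the mat (contact force between the fingers and tall_top above 0.3 N and horizontal distance between tall_top_mid and spot below 0.03 m and z of tall_top_mid in the frame of spot below 0.06 m).
At the end, for the whole second after the job is handed in: The tin from the top of the tall stack stands upright (within 10 degrees), released and at rest on the mat, its centre within 20 mm of the centre of the free circle; the tin that was already on the mat still stands upright within 20 mm of where it was (horizontal distance between tall_top_mid and spot below 0.02 m and z of tall_top_mid in the frame of spot between 0.042 and 0.058 m and angle between each of tall_top_mid, set_tin_mid's own z axis and vertical below 0.17 rad and linear speed of tall_top below 0.02 m/s and contact force between the fingers and tall_top below 0.1 N and distance of set_tin_mid from where it was at the start of the episode below 0.02 m); the robot touches nothing.
It fails at once if the tin already on the mat is shoved (more than 20 mm) or tipped (distance of set_tin_mid from where it was at the start of the episode above 0.02 m or angle between set_tin_mid's own z axis and vertical above 0.35 rad).
It also fails if it takes over 40 s, if anything falls off the work surface, if the arm or the gripper's body presses on something with over 40 N, if the wrist force passes 120 N, or if a joint passes its speed limit or range.

## Working session

There is one attempt and no reset: what is moved stays moved. The work goes in short steps, Python scripts to look and compute and a shell command to move; the robot and the scene stay as the last step left them, time stands still between calls to the robot, and variables do not carry over. Pictures are saved under pics/ and viewed, about 8 in all and at most 12, crops included, and the job is handed in when it is done.

```bash
mkdir -p pics; cat > h.py <<'E'
import numpy as np,cv2
from plant import r
def snap(n,f=None):
    s=r.snapshot(n)
    if f: cv2.imwrite('pics/'+f,s['img'][:,:,::-1])
    return s
def ray(s,row,col):
    K=np.array([[s['fx'],0,s['cx']],[0,s['fy'],s['cy']],[0,0,1.]])
    p=cv2.undistortPoints(np.array([[[col,row]]],float),K,np.array(s['dist_coeffs'],float))[0,0]
    d=np.array(s['rotation'])@np.array([p[0],-p[1],-1.]);return np.array(s['origin']),d/np.linalg.norm(d)
def atz(s,row,col,z):
    o,d=ray(s,row,col);return o+d*(z-o[2])/d[2]
def proj(s,P):
    c=np.array(s['rotation']).T@(np.array(P,float)-np.array(s['origin']))
    K=np.array([[s['fx'],0,s['cx']],[0,s['fy'],s['cy']],[0,0,1.]])
    u=cv2.projectPoints(np.array([[c[0],-c[1],-c[2]]]),np.zeros(3),np.zeros(3),K,np.array(s['dist_coeffs'],float))[0][0,0];return u[::-1]
def tri(a,b):
    (o1,d1),(o2,d2)=a,b
    t=np.linalg.lstsq(np.stack([d1,-d2],1),o2-o1,rcond=None)[0]
    p,q=o1+t[0]*d1,o2+t[1]*d2
    return (p+q)/2,np.linalg.norm(p-q)
E
python3 - <<'E'
from h import *
np.set_printoptions(precision=3,suppress=True)
Z={'tall_top_mid':.157,'tall':0,'spot':.003,'set_tin_mid':.053}
for c in('side','top'):
    s=snap(c,c+'1.png');print(c,s['origin'],s['fx'])
    for l in Z:
        for d in r.spot_point(l,c): print(l,np.round(d['location']),round(d['confidence'],2),atz(s,*d['location'],Z[l]))
print(r.get_state())
E
```

```text
side [ 0.474 -0.736  0.564] 380.20108453991014Traceback (most recent call last):
  File "<stdin>", line 7, in <module>
  File "h.py", line 12, in atz
    o,d=ray(s,row,col);return o+d*(z-o[2])/d[2]
        ~~~^^^^^^^^^^^
  File "h.py", line 10, in ray
    d=np.array(s['rotation'])@np.array([p[0],-p[1],-1.]);return np.array(s['origin']),d/np.linalg.norm(d)
      ~~~~~~~~~~~~~~~~~~~~~~~^~~~~~~~~~~~~~~~~~~~~~~~~~~
ValueError: matmul: Input operand 1 has a mismatch in its core dimension 0, with gufunc signature (n?,k),(k,m?)->(n?,m?) (size 3 is different from 4)
```

View pics/side1.png

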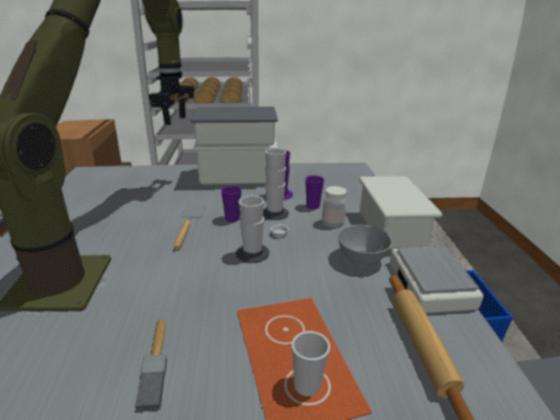

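The side view shows the three-tin stack at about row 180, column 275, with a purple stack just behind it at column 288. The two-tin stack is at (228, 252), loose purple tins are at (203, 232) and (192, 314), and the free circle is at (329, 285). The camera rotation is a quaternion, so I'm fixing the helper.

```bash
sed -i "s/np.array(s\['rotation'\])/Rotation.from_quat(s['rotation']).as_matrix()/; 1a from scipy.spatial.transform import Rotation" h.py
python3 - <<'E'
from h import *
np.set_printoptions(precision=3,suppress=True)
Z={'tall_top_mid':.157,'tall':0,'spot':.003,'set_tin_mid':.053}
for c in('side','top'):
    s=snap(c,c+'1.png');print(c,s['origin'],s['fx'])
    for l in Z:
        for d in r.spot_point(l,c): print(l,np.round(d['location']),round(d['confidence'],2),atz(s,*d['location'],Z[l]))
print(r.get_state())
E
```

```text
side [ 0.474 -0.736  0.564] 380.20108453991014
tall_top_mid [202. 230.] 0.77 [0.424 0.097 0.157]
tall_top_mid [166. 273.] 0.73 [0.544 0.341 0.157]
tall_top_mid [197. 313.] 0.61 [0.629 0.119 0.157]
tall [211. 271.] 0.7 [0.539 0.346 0.   ]
tall [194. 282.] 0.7 [0.583 0.477 0.   ]
set_tin_mid [363. 309.] 0.82 [ 0.564 -0.307  0.053]
top [0.459 0.096 1.23 ] 395.8943990491919
tall_top_mid [260. 188.] 0.88 [0.424 0.287 0.157]
tall_top_mid [175. 167.] 0.74 [0.654 0.352 0.157]
tall_top_mid [213. 173.] 0.66 [0.549 0.331 0.157]
tall [216. 184.] 0.7 [0.553 0.331 0.   ]
tall [208. 136.] 0.65 [0.576 0.479 0.   ]
set_tin_mid [217. 391.] 0.69 [ 0.563 -0.299  0.053]
{'clock': 0.6, 'q': array([-1.186,  0.689, -0.195,  1.565,  0.157,  0.902, -0.215]), 'qd': array([ 0.   ,  0.001, -0.   , -0.   , -0.002,  0.001, -0.001]), 'joint_torque': array([ -0.   , -52.725,  -1.267, -15.368,  -0.052,  -0.   ,   0.   ]), 'tool_pos': array([0.215, 0.587, 0.239]), 'eef_rot': array([0.174, 0.985, 0.   , 0.   ]), 'contact_force': array([0.643, 0.005, 0.07 ]), 'moment': array([0.004, 0.013, 0.019]), 'opening': 0.9988221111271803}
```

View pics/top1.png

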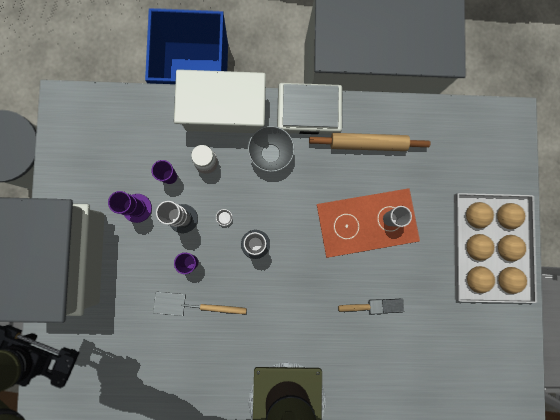

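The top view shows the tall stack with its rim at column 172, row 212 and its base at (184, 216). The two-tin stack is at column 255, row 243. The purple stack is at (122, 203), and loose purple tins are at (163, 172) and (185, 263). The free circle is at (346, 226), and a tall grey-lidded box sits at columns 0-88, rows 195-320.

Candidates for "top tin" in (column, row):

| Candidate | Pixel | Verdict |
|---|---|---|
| Aluminium stack of 3 | (172, 212) | chosen |
| Aluminium stack of 2 | (255, 243) | too short |
| Purple stack | (122, 203) | purple, not meant |
| Purple singles | (163, 172), (185, 263) | purple, not meant |
| Tin on the mat | (400, 217) | to be left there |

Next I'll triangulate, check the box height and look at a crop.

```bash
python3 - <<'E'
from h import *
np.set_printoptions(precision=3,suppress=True)
s=snap('side');t=snap('top')
print('topmid',tri(ray(s,166,273),ray(t,213,173)))
print('spot',atz(s,329,285,.003),atz(t,226,346,.003))
print('box base front',atz(s,183,200,0),atz(s,178,278,0))
o=atz(s,183,200,0)[1]
for rc in((118,197),(118,278)):
    O,d=ray(s,*rc);print('lid',O+d*(o-O[1])/d[1])
print('lid tri', tri(ray(s,118,278),ray(t,199,72)))
for z in(.157,.207): print(proj(s,[.547,.334,z]),proj(t,[.547,.334,z]))
cs=cv2.resize(s['img'][130:230,225:325],(400,400),interpolation=2)
ct=cv2.resize(t['img'][165:265,110:210],(400,400),interpolation=2)
cv2.imwrite('pics/crop1.png',np.hstack([cs,ct])[:,:,::-1])
E
```

```text
topmid (array([0.546, 0.33 , 0.161]), np.float64(0.007405869591032608))
spot [ 0.537 -0.176  0.003] [ 0.536 -0.174  0.003]
box base front [0.285 0.589 0.   ] [0.581 0.625 0.   ]
lid [0.293 0.589 0.245]
lid [0.575 0.589 0.242]
lid tri (array([0.571, 0.558, 0.249]), np.float64(0.002097317398244045))
[166.716 274.562] [213.996 171.699]
[150.73  274.739] [212.292 167.428]
```

View pics/crop1.png

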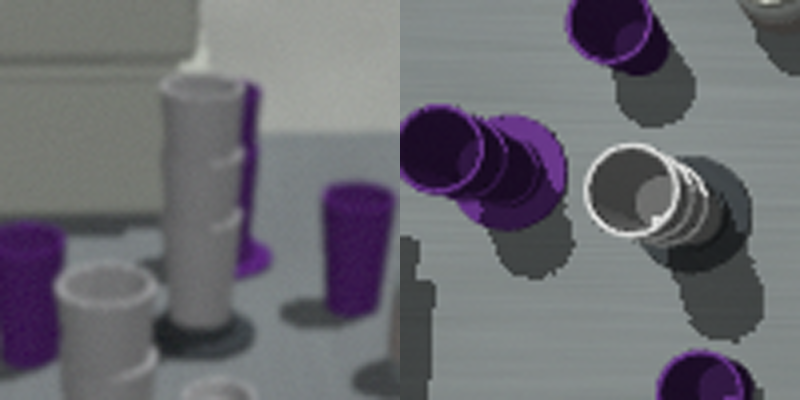

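The crop confirms the choice: a plain aluminium stack with two seams, so three tins. Its rim centre in the top view is at about (168, 212), which matches a centre of (0.546, 0.332) with the rim at 0.207. The box lid is at z ≈ 0.245, so I rise before crossing.

```bash
python3 -m jog '[{"translation":[0,0,-0.9],"twist":0,"claw":100},{"translation":[0,0,-0.9],"twist":0,"claw":100},{"translation":[0,0,-0.9],"twist":0,"claw":100},{"translation":[-0.9,-0.29,0],"twist":0,"claw":100},{"translation":[-0.9,-0.29,0],"twist":0,"claw":100},{"translation":[-0.9,-0.29,0],"twist":0,"claw":100},{"translation":[-0.9,-0.29,0],"twist":0,"claw":100},{"translation":[-0.9,-0.29,0],"twist":0,"claw":100},{"translation":[-0.9,-0.29,0],"twist":0,"claw":100},{"translation":[-0.9,-0.29,0],"twist":0,"claw":100},{"translation":[-0.9,-0.29,0],"twist":0,"claw":100},{"translation":[-0.9,-0.29,0],"twist":0,"claw":100},{"translation":[-0.9,-0.29,0],"twist":0,"claw":100},{"translation":[-0.9,-0.29,0],"twist":0,"claw":100},{"translation":[0,0,0.5],"twist":0,"claw":100},{"translation":[0,0,0.5],"twist":0,"claw":100},{"translation":[0,0,0.5],"twist":0,"claw":100},{"translation":[0,0,0],"twist":0,"claw":100}]' 55
python3 - <<'E'
from h import *
np.set_printoptions(precision=4,suppress=True)
s=snap('side');t=snap('top')
st=r.get_state();p=st['tool_pos'];q=st['eef_rot'];print(p,q,st['q'],st['clock'])
R=Rotation.from_quat(q).as_matrix();print('units to grasp',R.T@(np.array([.546,.332,.171])-p)/.04)
cs=cv2.resize(s['img'][70:220,205:345],(560,600),interpolation=2)
cv2.imwrite('pics/crop2.png',cs[:,:,::-1])
E
```

```text
clock: 2.2
tool_pos: [0.5409, 0.3292, 0.2827]
eef_rot: [0.175, 0.985, -0.003, -0.003]
contact_force: [-1.2, -0.4, -1.3]
opening: 1.004
[0.5426 0.331  0.2866] [ 0.1744  0.9847 -0.0003 -0.0004] [-0.5169  0.6553 -0.191   1.4701  0.1351  1.0301  0.4811] 2.3
units to grasp [-0.0734  0.055   2.8909]
```

View pics/crop2.png

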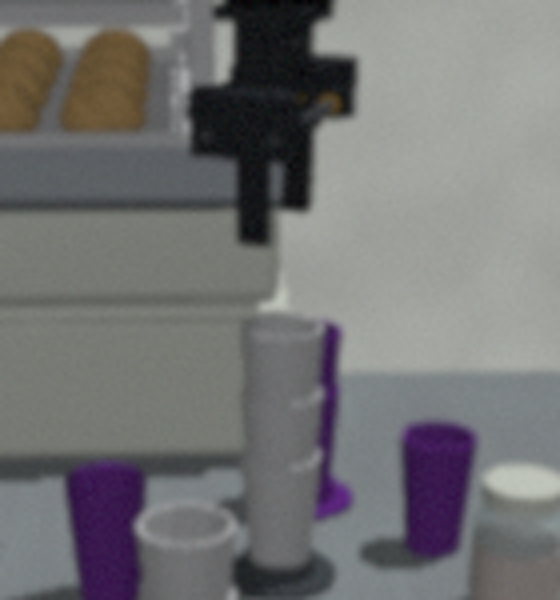

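The crop shows the gripper centred above the stack. The finger mid is at column ≈ 275 and the tin rim at ≈ 286 in crop pixels, so it needs about 5 mm more x. I'll descend and close.

```bash
python3 -m jog '[{"translation":[-0.12,0.07,0],"twist":0,"claw":100},{"translation":[0,0,0.45],"twist":0,"claw":100},{"translation":[0,0,0.45],"twist":0,"claw":100},{"translation":[0,0,0.4],"twist":0,"claw":100},{"translation":[0,0,0.4],"twist":0,"claw":100},{"translation":[0,0,0.4],"twist":0,"claw":100},{"translation":[0,0,0.4],"twist":0,"claw":100},{"translation":[0,0,0.4],"twist":0,"claw":100},{"translation":[0,0,0],"twist":0,"claw":100},{"translation":[0,0,0],"twist":0,"claw":100}]' 55
python3 - <<'E'
from h import *
s=snap('side');st=r.get_state();print(st['tool_pos'],st['contact_force'],st['clock'])
cv2.imwrite('pics/crop3.png',cv2.resize(s['img'][90:220,205:345],(560,520),interpolation=2)[:,:,::-1])
E
```

```text
clock: 3.13
tool_pos: [0.549, 0.3325, 0.1715]
eef_rot: [0.174, 0.985, 0.0, 0.0]
contact_force: [-0.0, -0.0, 1.0]
opening: 0.998
[0.54936036 0.33281584 0.17219082] [0.37081417 0.14701046 0.11987098] 3.1833
```

View pics/crop3.png

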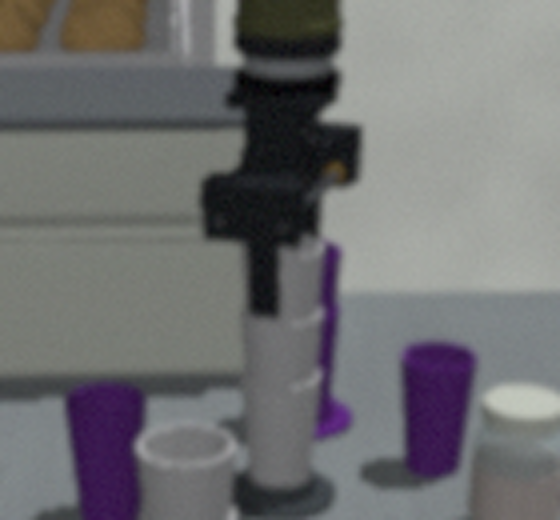

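The fingers straddle the top tin, and the tip at crop row 315 is just above the seam. Closing.

```bash
python3 -m jog '[{"translation":[0,0,0],"twist":0,"claw":0},{"translation":[0,0,0],"twist":0,"claw":0},{"translation":[0,0,0],"twist":0,"claw":0},{"translation":[0,0,0],"twist":0,"claw":0},{"translation":[0,0,0],"twist":0,"claw":0},{"translation":[0,0,0],"twist":0,"claw":0},{"translation":[0,0,0],"twist":0,"claw":0},{"translation":[0,0,0],"twist":0,"claw":0}]' 55
python3 -m jog '[{"translation":[0,0,0],"twist":0,"claw":0},{"translation":[0,0,-0.05],"twist":0,"claw":0},{"translation":[0,0,-0.05],"twist":0,"claw":0},{"translation":[0,0,-0.05],"twist":0,"claw":0},{"translation":[0,0,-0.05],"twist":0,"claw":0},{"translation":[0,0,-0.05],"twist":0,"claw":0}]' 55
```

```text
clock: 3.85
tool_pos: [0.5487, 0.3327, 0.1713]
eef_rot: [0.174, 0.985, 0.001, 0.0]
contact_force: [0.4, 2.0, 4.4]
opening: 0.662
clock: 4.35
tool_pos: [0.548, 0.3322, 0.1798]
eef_rot: [0.174, 0.985, -0.0, -0.001]
contact_force: [2.5, 4.1, -5.4]
opening: 0.658
```

The opening is 58 mm, as expected for the taper. I'll keep pulling straight up.

```bash
python3 -m jog '[{"translation":[0,0,-0.1],"twist":0,"claw":0},{"translation":[0,0,-0.1],"twist":0,"claw":0},{"translation":[0,0,-0.1],"twist":0,"claw":0},{"translation":[0,0,-0.15],"twist":0,"claw":0},{"translation":[0,0,-0.15],"twist":0,"claw":0},{"translation":[0,0,-0.2],"twist":0,"claw":0},{"translation":[0,0,-0.2],"twist":0,"claw":0},{"translation":[0,0,-0.2],"twist":0,"claw":0},{"translation":[0,0,-0.2],"twist":0,"claw":0},{"translation":[0,0,-0.2],"twist":0,"claw":0},{"translation":[0,0,-0.2],"twist":0,"claw":0},{"translation":[0,0,-0.2],"twist":0,"claw":0},{"translation":[0,0,0],"twist":0,"claw":0}]' 55
python3 - <<'E'
from h import *
s=snap('side');st=r.get_state();print(st['tool_pos'],st['contact_force'],st['opening'],st['clock'])
cv2.imwrite('pics/crop4.png',cv2.resize(s['img'][60:220,205:345],(525,600),interpolation=2)[:,:,::-1])
E
```

```text
clock: 5.43
tool_pos: [0.5491, 0.3326, 0.2628]
eef_rot: [0.175, 0.985, 0.001, 0.001]
contact_force: [0.2, 0.8, -1.4]
opening: 0.658
[0.54875173 0.33238979 0.26183006] [ 0.04934769 -0.24612011 -1.90351119] 0.6600352342426308 5.4833
```

View pics/crop4.png

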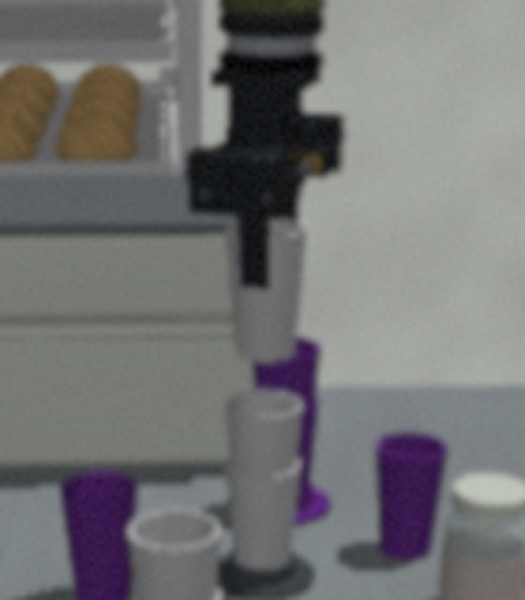

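The tin is clear of the stack and upright, with its foot at crop row 358 and the rest of the stack's rim at row 393. No slip. Now to the free circle.

```bash
python3 -m jog '[{"translation":[-0.15,-0.43,0],"twist":0,"claw":0},{"translation":[-0.29,-0.86,0],"twist":0,"claw":0},{"translation":[-0.29,-0.86,0],"twist":0,"claw":0},{"translation":[-0.29,-0.86,0],"twist":0,"claw":0},{"translation":[-0.29,-0.86,0],"twist":0,"claw":0},{"translation":[-0.29,-0.86,0],"twist":0,"claw":0},{"translation":[-0.29,-0.86,0],"twist":0,"claw":0},{"translation":[-0.29,-0.86,0],"twist":0,"claw":0},{"translation":[-0.29,-0.86,0],"twist":0,"claw":0},{"translation":[-0.29,-0.86,0],"twist":0,"claw":0},{"translation":[-0.29,-0.86,0],"twist":0,"claw":0},{"translation":[-0.29,-0.86,0],"twist":0,"claw":0},{"translation":[-0.29,-0.86,0],"twist":0,"claw":0},{"translation":[-0.29,-0.86,0],"twist":0,"claw":0},{"translation":[-0.15,-0.43,0],"twist":0,"claw":0},{"translation":[0,0,0],"twist":0,"claw":0},{"translation":[0,0,0],"twist":0,"claw":0}]' 55
python3 -m jog '[{"translation":[0,0,0],"twist":0.9,"claw":0},{"translation":[0,0,0],"twist":0.9,"claw":0},{"translation":[0,0,0],"twist":0.9,"claw":0},{"translation":[0,0,0],"twist":0.9,"claw":0},{"translation":[0,0,0],"twist":0.9,"claw":0},{"translation":[0,0,0],"twist":0.9,"claw":0},{"translation":[0,0,0],"twist":0.9,"claw":0},{"translation":[0,0,0],"twist":0.9,"claw":0},{"translation":[0,0,0],"twist":0.9,"claw":0},{"translation":[0,0,0],"twist":0,"claw":0}]' 55
python3 - <<'E'
from h import *
np.set_printoptions(precision=4,suppress=True)
s=snap('side','side5.png');t=snap('top')
st=r.get_state();p=st['tool_pos'];q=st['eef_rot'];print(p,q,st['q'],st['opening'],st['clock'])
R=Rotation.from_quat(q).as_matrix();print('units',R.T@(np.array([.537,-.175,.067])-p)/.04)
for l in('tall_top_mid','set_tin_mid'):print(l,r.spot_point(l,'side')[:4])
print(proj(s,[p[0],p[1],p[2]-.015]))
E
```

```text
clock: 6.9
tool_pos: [0.5351, -0.1773, 0.2601]
eef_rot: [0.176, 0.984, 0.0, -0.001]
contact_force: [-1.0, 0.8, -2.1]
opening: 0.659
clock: 7.73
tool_pos: [0.536, -0.1734, 0.2605]
eef_rot: [0.564, 0.826, 0.0, -0.001]
contact_force: [-0.2, 0.9, -2.0]
opening: 0.661
[ 0.5359 -0.1742  0.2605] [ 0.562   0.8272  0.0003 -0.0004] [ 0.2235  0.577   0.0158  1.7347 -0.0128  0.8305  0.6226] 0.6591858898779901 7.8333
units [-0.0327  0.0184  4.8384]
tall_top_mid [{'location': [204.4, 233.2], 'confidence': 0.67}, {'location': [193.6, 311.9], 'confidence': 0.6}, {'location': [222.9, 286.0], 'confidence': 0.59}]
set_tin_mid [{'location': [364.6, 307.6], 'confidence': 0.81}]
[224.2631 287.7633]
```

View pics/side5.png

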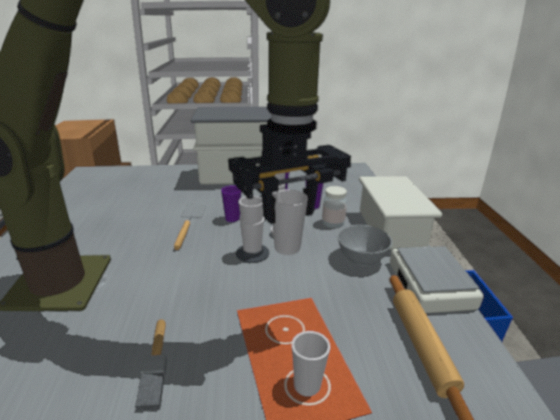

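The held tin hangs upright above the mat. Its mid is seen at (223, 286) and predicted at (224, 288), so there's no slip. The jaws are turned across the mat, away from the standing tin. Descending, slowing at the end.

```bash
python3 -m jog '[{"translation":[-0.03,0.02,0.4],"twist":0,"claw":0},{"translation":[0,0,0.6],"twist":0,"claw":0},{"translation":[0,0,0.6],"twist":0,"claw":0},{"translation":[0,0,0.6],"twist":0,"claw":0},{"translation":[0,0,0.6],"twist":0,"claw":0},{"translation":[0,0,0.6],"twist":0,"claw":0},{"translation":[0,0,0.5],"twist":0,"claw":0},{"translation":[0,0,0.3],"twist":0,"claw":0},{"translation":[0,0,0.2],"twist":0,"claw":0},{"translation":[0,0,0.1],"twist":0,"claw":0},{"translation":[0,0,0],"twist":0,"claw":0},{"translation":[0,0,0],"twist":0,"claw":0}]' 55
python3 -m jog '[{"translation":[0,0,0.05],"twist":0,"claw":0},{"translation":[0,0,0.05],"twist":0,"claw":0},{"translation":[0,0,0.05],"twist":0,"claw":0},{"translation":[0,0,0.03],"twist":0,"claw":0},{"translation":[0,0,0],"twist":0,"claw":0},{"translation":[0,0,0],"twist":0,"claw":0}]' 55
```

```text
clock: 8.93
tool_pos: [0.5375, -0.1772, 0.0814]
eef_rot: [0.564, 0.826, 0.0, 0.001]
contact_force: [0.8, 0.0, -1.4]
opening: 0.658
clock: 9.43
tool_pos: [0.5368, -0.177, 0.0735]
eef_rot: [0.564, 0.826, 0.0, -0.0]
contact_force: [0.2, -0.2, -1.5]
opening: 0.661
```

```bash
python3 - <<'E'
from h import *
s=snap('side');st=r.get_state();print(st['tool_pos'],st['eef_rot'],st['contact_force'],st['clock'])
cv2.imwrite('pics/crop6.png',cv2.resize(s['img'][230:420,200:390],(600,600),interpolation=2)[:,:,::-1])
E
```

```text
[ 0.53687784 -0.17699475  0.07350273] [5.64236238e-01 8.25613388e-01 4.30873827e-05 5.01627107e-06] [ 1.16706471 -0.29568905 -1.97297042] 9.4833
```

View pics/crop6.png

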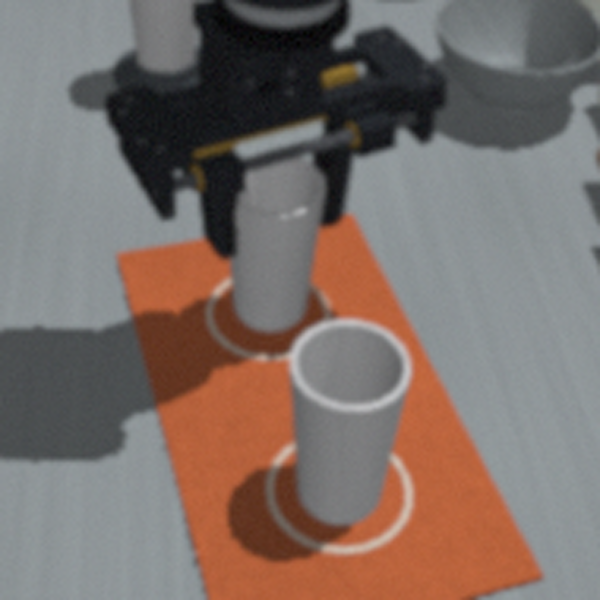

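The tin is held over the free circle and centred. I'm lowering the last ~6 mm until it touches.

```bash
python3 -m jog '[{"translation":[0,0,0.04],"twist":0,"claw":0},{"translation":[0,0,0.04],"twist":0,"claw":0},{"translation":[0,0,0.03],"twist":0,"claw":0},{"translation":[0,0,0],"twist":0,"claw":0},{"translation":[0,0,0],"twist":0,"claw":0}]' 55
python3 -m jog '[{"translation":[0,0,0.02],"twist":0,"claw":0},{"translation":[0,0,0.02],"twist":0,"claw":0},{"translation":[0,0,0],"twist":0,"claw":0},{"translation":[0,0,0],"twist":0,"claw":0}]' 55
```

```text
clock: 9.9
tool_pos: [0.5368, -0.177, 0.0689]
eef_rot: [0.564, 0.826, -0.0, -0.0]
contact_force: [-0.3, 0.2, -1.5]
opening: 0.661
clock: 10.23
tool_pos: [0.5368, -0.177, 0.0674]
eef_rot: [0.564, 0.826, 0.0, -0.0]
contact_force: [0.7, -0.1, -1.6]
opening: 0.659
```

```bash
python3 -m jog '[{"translation":[0,0,0.02],"twist":0,"claw":0},{"translation":[0,0,0.02],"twist":0,"claw":0},{"translation":[0,0,0],"twist":0,"claw":0},{"translation":[0,0,0],"twist":0,"claw":0}]' 55
```

```text
clock: 10.57
tool_pos: [0.537, -0.1771, 0.0663]
eef_rot: [0.564, 0.826, 0.0, 0.0]
contact_force: [-0.2, 0.9, 3.8]
opening: 0.657
```

Contact: the vertical force went from −1.6 to +3.8 N. Releasing and retreating upward.

```bash
python3 -m jog '[{"translation":[0,0,0],"twist":0,"claw":70},{"translation":[0,0,0],"twist":0,"claw":75},{"translation":[0,0,0],"twist":0,"claw":85},{"translation":[0,0,0],"twist":0,"claw":100},{"translation":[0,0,0],"twist":0,"claw":100},{"translation":[0,0,0],"twist":0,"claw":100},{"translation":[0,0,0],"twist":0,"claw":100}]' 10
python3 -m jog '[{"translation":[0,0,-0.15],"twist":0,"claw":100},{"translation":[0,0,-0.3],"twist":0,"claw":100},{"translation":[0,0,-0.5],"twist":0,"claw":100},{"translation":[0,0,-0.7],"twist":0,"claw":100},{"translation":[0,0,-0.7],"twist":0,"claw":100},{"translation":[0,0,-0.7],"twist":0,"claw":100},{"translation":[0,0,-0.7],"twist":0,"claw":100},{"translation":[0,0,-0.5],"twist":0,"claw":100},{"translation":[0,0,0],"twist":0,"claw":100},{"translation":[0,0,0],"twist":0,"claw":100}]'
python3 - <<'E'
from h import *
s=snap('side');st=r.get_state();print(st['tool_pos'],st['contact_force'],st['opening'],st['clock'])
for d in r.spot_point('set_tin_mid','side'):print(d,atz(s,*d['location'],.053))
print(proj(s,[.537,-.175,.053]))
cv2.imwrite('pics/crop7.png',cv2.resize(s['img'][230:420,200:390],(600,600),interpolation=2)[:,:,::-1])
E
```

```text
clock: 11.15
tool_pos: [0.5368, -0.177, 0.0658]
eef_rot: [0.564, 0.826, 0.0, -0.0]
contact_force: [-0.1, -0.1, -0.7]
opening: 0.999
clock: 11.98
tool_pos: [0.5375, -0.1772, 0.2379]
eef_rot: [0.564, 0.826, 0.001, 0.002]
contact_force: [-0.1, 0.3, -0.6]
opening: 0.999
[ 0.53660428 -0.17693661  0.23647006] [-0.67589235 -0.04974711  0.18276939] 0.9987166429238948 12.0333
{'location': [365.3, 306.1], 'confidence': 0.94} [ 0.55889093 -0.31168208  0.053     ]
[310.08207007 285.6679118 ]
```

View pics/crop7.png

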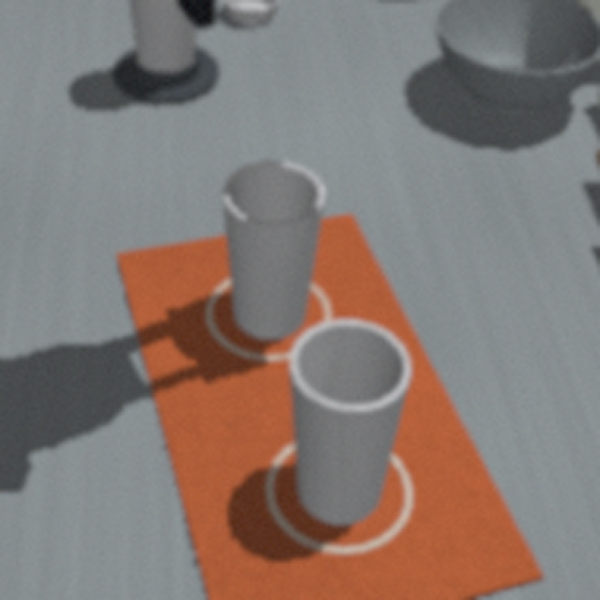

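The tin stands upright and centred in the free circle, with its foot at crop (272, 325) and the circle centred near (268, 315). The other tin sits where it was, and the gripper is clear. Handing in.

```bash
python3 -c "
from plant import r
print(r.finish_job())"
```

```text
the job is handed in; nothing more can be done
None
```

I took the top tin off the three-tin aluminium stack, set it down on the free circle, released it and handed the job in at about 12 s on the clock. `finish_job` gives no verdict, so these are my own checks:

- **Lift:** I gripped the tin at 55 N and pulled it straight up about 90 mm. The picture showed it upright and clear of the stack, with no sign of slip.
- **Placing:** I lowered it until the vertical force turned from −1.6 N to +3.8 N, then opened the gripper. The last picture shows the tin upright, within a few mm of the circle's centre.
- **After release:** the gripper was fully open and about 170 mm higher, and the force reading was near zero.
- **Standing tin:** it looks the same as before in the pictures. The network's estimate of its position moved by about 7 mm, but that is the detector's own scatter (the side and top views already differed by 8 mm at the start).
- **Not checked:** I didn't look at the placed tin from the top camera after release.

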